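# Load the second slotted weight on the glue press

### The arm

A 6-joint arm with a two-finger parallel gripper is mounted at the origin on a cart in front of the work surface, level with it; the furniture and walls round the work are solid. World frame = base frame: x ahead of the robot, y to its left, z up, the work surface at z = 0. Lengths are in mm, angles in rad, forces in N, time in s.
With the tool pointing down it reaches from about 350 to 775 mm from the base axis. Payload 7.3 kg.
Tool frame: the origin (TCP) lies midway between the tips of the shut fingers; the grasp point (between the pads) lies 19 mm behind it; z points along the fingers, y is the line along which they close (so a half turn about z gives the same grasp; the last joint's range is limited). The gripper opens to 92 mm and grips with 3 to 60 N. Pads are 19 mm wide; open, the fingers measure 130 mm over their backs; the gripper's body (75 mm by 190 mm) begins 47 mm behind the grasp point.
Start: joints at [-1.482, 0.342, 1.524, -0, 1.275, -0.146], TCP at [122.162, -510.609, 226.741] pointing down, gripper open.
Joint ranges: [-2.53, 2.53], [-0.77, 2.02], [0.04, 2.7], [-1, 4.14], [0.28, 2.66], [-3.11, 3.11]. Speed limits (rad/s): [2.57, 2.57, 3.14, 3.14, 3.14, 3.14].

### API

Orientations are given as [roll, pitch, yaw] about the fixed x, y, z axes, in that order (R = Rz(yaw) Ry(pitch) Rx(roll)).
In Python, from plant import get_obs, capture, camera_model, close_job, search_frame, regions_of, pinpoint gives the robot as it stands. The module is installed in compiled form; this text tells all that it offers.
- The arm moves only by the shell command python3 -m pendant 'ROWS'. ROWS is JSON, one flat list of numbers, 7 for each row, row after row: the shift along the tool's x, y, z in units of 30 mm (1.0 is 30 mm), then the turn, a rotation vector about the tool's x, y, z in units of 4 degrees (1.0 is 4 degrees), then the closure, from -1 (fully open) to 1 (shut), so that 0 is half open. In form: [dx, dy, dz, wx, wy, wz, gripper, dx, dy, dz, wx, wy, wz, gripper, ...]. A call has 1 to 12 rows; each row shifts and turns the commanded pose from where the row before left it, along the tool's axes as they then stand; what a row does not reach is not made up. A row lasts 1/10 s, in which the tool goes at most 50 mm and 8.59 degrees, less where a joint would pass 70% of its speed; a pose out of reach is approached as far as the arm can. A call with a number of a shift or a turn outside -1 to 1 is refused whole. A call with a gripper value outside its range is refused whole. The fingers move at their own pace and stop on an object; the grip force is fixed at half the most. Time passes only in rows, so rows that do not move let the fingers close. It gives the time, the measured TCP pose, the force, the opening and the grip force at its end, in the units of the state.
- get_obs(): the state, without advancing time (a new reading comes with each control period).
- capture(name): name is "side" or "top"; returns the picture (480x640x3 uint8, red, green, blue); there is no depth.
- camera_model(name): a dict with "fov_y" (degrees; the focal length in pixels is half the picture's height over the tangent of half this angle, whatever the lens; pixels are square), "cx", "cy" (the principal point, pixels), "pose" (4x4, takes a point from camera to world coordinates). Camera axes: x right, y up, looking along -z (the intrinsics and any distortion apply to the point x, -y, -z); pixel columns grow to the right and rows downward; lengths in mm; the calibration is good to about 2 mm. A picture is of the moment at which its call begins. camera_model takes no time and is no camera call.
- close_job(): hands the job in; it is judged then, once.
Trained networks look in the newest picture that a camera, given by its name, has taken for a name from the list of things; names that differ only in an ending like _2 or _b are one class to them, and where a whole thing is asked for, a point or a joint stands for the part that bears it (a point fixed in the world has none). Each returns a list of dicts, best first, with "score" (0 to 1); they miss things now and then, are a little off and sometimes report something else, mostly with a low value. They report only what shows in the picture. A call takes as long as a camera call.
- search_frame(camera, thing): "location" ([column, row] in pixels, amid what is visible of it).
- regions_of(camera, thing): "pixels" (480x640 bool, what is visible of it) and "location" ([column, row] in pixels, amid what is visible of it).
- pinpoint(camera, thing): "location" ([column, row] in pixels: a listed point, or the origin of a listed thing).
The state is a dict: "time": time; "joint_positions": joint angles; "dq": joint speeds; "tau": joint torques, N m; "tool_pos": TCP position; "tcp_rot": TCP orientation; "contact_force": force on the tool from outside, world axes, zero at the start; "moment": the same for the moment, N m; "grip_width": finger opening in mm; "finger_force": force on a finger pad.
Only numpy, scipy, OpenCV 4.12 (cv2) and the standard library are available. Lean on these libraries where they do the work, as an engineer would, in place of code of your own. Each camera call takes 0.05 s, during which the arm holds its last target. There are 200 camera calls.

### The job

The walnut panel is in glue under the small dead-weight press, which still lacks its second weight. Slide the blue slotted weight with the black handle gently sideways onto the steel stem between the brass index pin and the red knob, with its slot turned away from the slot of the dark weight below, then turn it a little either way to find the place where its rim notch drops over the brass pin. Leave it fully seated, level and released there, and leave the glue bottle, the tin and the wrench where they are.

Things in the scene. Friction and masses are not known exactly. Their poses are not given: they have to be found in the camera images.
- new_weight: Blue slotted weight, loose, lying flat: disc 116 mm across, 18 mm thick, 0.3 to 0.54 kg. Origin: centre of its underside, z up. A 16 mm wide slot runs along +x from the centre (ending in a half circle of 8 mm radius round the axis) to the rim, flaring to 26 mm over the last 12 mm. A black grip fin stands on top on the -x side, across from the slot.
- new_handle (a point): Grip point on the black fin: 42 mm from the disc's centre in its -x direction, 46 mm above its underside. The fin is 14 mm thick (along the weight's y), 28 mm long (along x); its top is 63 mm above the weight's underside.
- new_mouth (a point): Mouth of the blue weight's slot, 50 mm from its centre in its +x direction, on the top face (18 mm above its underside).
- new_notch (a point): Rim notch of the blue weight, on its underside 46 mm from its centre 120 degrees anticlockwise (seen from above) from its slot. The notch is 17 mm wide, goes through the whole thickness and reaches in from the rim to 36 mm from the centre. Otherwise the underside is flat.
- press: Dead-weight press, fixed, on a walnut panel and a plywood caul 130 mm square: round steel foot 92 mm across, 12 mm thick, and an upright steel stem 12 mm in diameter. Origin: on the stem's axis under the foot, 20 mm above the table. A red knob 32 mm across tops the stem, from 82 to 100 mm above the origin, so nothing can be threaded on from above.
- stem_top (a point): Top centre of the red knob, on the stem's axis, 100 mm above the press's origin.
- lower_weight: Dark grey slotted weight already on the press's foot, fixed: disc 116 mm across, 18 mm thick, no handle or notch. Origin: on the stem's axis at its underside, 12 mm above the press's origin. Its slot opens in its +x direction.
- lower_mouth (a point): Mouth of the dark weight's slot, 50 mm from the stem's axis, on its top face.
- hub_top (a point): On the stem's axis, top of the brass index plate that lies fixed on the dark weight, 22 mm above that one's underside: the seat of the blue weight's underside. A hub 56 mm across, 4 mm thick, has an arm with an upright pin, 10 mm in diameter, bevelled top, 46 mm from the axis, rising 8 mm above the hub. The weight must be slid on above the pin, and drops 8 mm when it finds it.
- stem_foot (a point): Stem's axis at the top of the foot, 12 mm above the press's origin. Where the pin stands is not measured: it must be felt for or seen. The plate was set by hand so that with the pin in its notch the blue weight's slot points directly away from the dark weight's slot, give or take up to 0.55 rad (not beyond).
- glue_bottle: Yellow glue bottle with a red tip, 42x64x168 mm, standing loose; origin under its centre. Bystander.
- shim_tin: Round tin with a red lid, 70 mm across and 29 mm high, loose; origin under its centre. Bystander.
- arbor_wrench_1: Flat steel wrench 203 mm long and 42 mm wide at its jaws, 8 mm thick, lying loose; origin under its centre. Bystander.

How it is judged (in metres and radians):
On the way:
1. the blue weight is round the stem, above the brass pin (horizontal distance between new_weight and lower_weight below 0.006 m and z of new_weight in the frame of lower_weight above 0.026 m), for 0.1 s.
At the end, for the whole second after the job is handed in: The blue weight is round the stem (centres within 6 mm), dropped over the pin onto the hub (underside within 2.5 mm of its seat), level within 0.05 rad and at rest, its slot at least 133 degrees round from the dark weight's slot (horizontal distance between new_weight and lower_weight below 0.006 m and z of new_weight in the frame of lower_weight below 0.0245 m and x of new_mouth in the frame of lower_weight below -0.034 m and angle between new_weight's own z axis and vertical below 0.05 rad and linear speed of new_weight below 0.02 m/s and angular speed of new_weight below 0.1 rad/s); the robot touches nothing.
It fails at once if the blue weight is forced against the stem or the knob of the press (more than 60 N) (contact force between new_weight and press above 60 N).
It fails at once if the glue bottle is moved by more than 30 mm or tipped (distance of glue_bottle from where it was at the start of the episode above 0.03 m or angle between glue_bottle's own z axis and vertical above 0.5 rad).
It fails at once if the tin or the wrench is moved by more than 30 mm (distance of any of shim_tin, arbor_wrench_1 from where it was at the start of the episode above 0.03 m).
It also fails if it takes over 69 s, if anything falls off the work surface, if the arm or the gripper's body presses on something with over 40 N, if the wrist force passes 120 N, or if a joint passes its speed limit or range.

## Working session

There is one attempt and no reset: what is moved stays moved. The work goes in short steps, Python scripts to look and compute and a shell command to move; the robot and the scene stay as the last step left them, time stands still between calls to the robot, and variables do not carry over. Pictures are saved under pics/ and viewed, at most 10 in all, crops included, and the job is handed in when it is done.

```bash
mkdir -p pics
cat > h.py <<'E'
import numpy as np, cv2
from plant import *
def K(n):
    m=camera_model(n); f=240/np.tan(np.radians(m['fov_y'])/2); return m,f
def ray(n,p):
    m,f=K(n); T=np.array(m['pose']); d=T[:3,:3]@np.array([(p[0]-m['cx'])/f,-(p[1]-m['cy'])/f,-1.]); return T[:3,3],d/np.linalg.norm(d)
def atz(n,p,z):
    o,d=ray(n,p); return o+d*(z-o[2])/d[2]
def tri(pa,pb,a='side',b='top'):
    o1,d1=ray(a,pa);o2,d2=ray(b,pb); A=np.c_[d1,-d2]; t=np.linalg.lstsq(A,o2-o1,rcond=None)[0]
    x=o1+d1*t[0];y=o2+d2*t[1]; return (x+y)/2,np.linalg.norm(x-y)
def proj(n,P):
    m,f=K(n);T=np.linalg.inv(np.array(m['pose']));c=T[:3,:3]@np.array(P)+T[:3,3]
    return np.array([m['cx']+f*c[0]/-c[2],m['cy']-f*c[1]/-c[2]])
def save(n,f): 
    im=capture(n); cv2.imwrite('pics/'+f,cv2.cvtColor(im,cv2.COLOR_RGB2BGR)); return im
E
python3 - <<'E'
from h import *
np.set_printoptions(precision=1,suppress=True)
print(get_obs()); 
for n in('side','top'): print(camera_model(n))
a=save('side','a_side.png');b=save('top','a_top.png')
for t in ['new_weight','new_handle','new_mouth','new_notch','stem_top','lower_mouth','hub_top','glue_bottle','shim_tin','arbor_wrench_1']:
    r={}
    for n in('side','top'):
        q=pinpoint(n,t); r[n]=q[0] if q else None
    print(t,{n:(np.array(v['location']),round(v['score'],2)) if v else None for n,v in r.items()}, tri(r['side']['location'],r['top']['location']) if all(r.values()) else '')
E
```

```text
{'time': 0.0, 'joint_positions': array([-1.5,  0.3,  1.5, -0. ,  1.3, -0.1]), 'dq': array([ 0.,  0.,  0.,  0., -0., -0.]), 'tau': array([  0. , -43.1, -24.4,   0.1,   0.1,  -0. ]), 'tool_pos': array([ 122.1, -510.2,  226. ]), 'tcp_rot': array([-3.1, -0. ,  0.2]), 'contact_force': array([-0.7,  0.2,  0.9]), 'moment': array([0., 0., 0.]), 'finger_force': 0.0, 'grip_width': 91.64524482775161}
{'fov_y': 43.96701001057015, 'cx': 318.52030175616414, 'cy': 244.13453283096374, 'pose': array([[  -1. ,    0. ,   -0. ,  447.3],
       [  -0. ,   -0.6,    0.8, 1102.4],
       [   0. ,    0.8,    0.6,  857.4],
       [   0. ,    0. ,    0. ,    1. ]])}
{'fov_y': 51.356343557399946, 'cx': 323.88218792583854, 'cy': 245.49700704721695, 'pose': array([[   0. ,    1. ,   -0.2,  307.7],
       [  -1. ,   -0. ,   -0. ,  -17.2],
       [  -0. ,    0.2,    1. , 1249.2],
       [   0. ,    0. ,    0. ,    1. ]])}
new_weight {'side': (array([299.2, 243.2]), 0.93), 'top': (array([388. , 237.6]), 0.64)} (array([ 524.8, -178. ,  -16.3]), np.float64(1.493219571693384))
new_handle {'side': (array([287.1, 220.4])
[... 629 characters left out ...]
array([257.3, 210.8]), 0.96)} (array([581.8, 150.7,  47.6]), np.float64(3.19836575982548))
hub_top {'side': (array([286.9, 302.6]), 0.75), 'top': (array([262.8, 229.4]), 0.77)} (array([532.6, 136.5,  45.6]), np.float64(2.4788248931256995))
glue_bottle {'side': (array([356.5, 403.4]), 0.65), 'top': (array([177.2, 284.6]), 0.83)} (array([393.4, 356.2,  -3.6]), np.float64(17.774874021683765))
shim_tin {'side': (array([315.3, 196.1]), 0.64), 'top': (array([474.1, 244.5]), 0.62)} (array([ 497.7, -390.9,    6.3]), np.float64(9.554621963594101))
arbor_wrench_1 {'side': (array([264.7, 375.3]), 0.91), 'top': (array([196.8, 222.5]), 0.78)} (array([559.4, 309.2,   7.6]), np.float64(1.0602901566142284))
```

View pics/a_side.png

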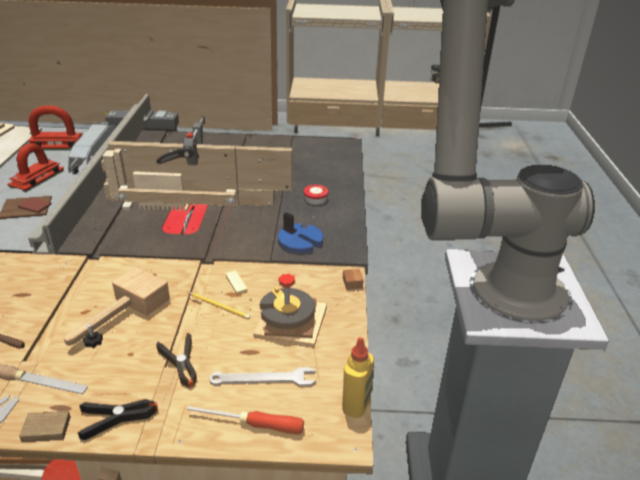

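View pics/a_top.png

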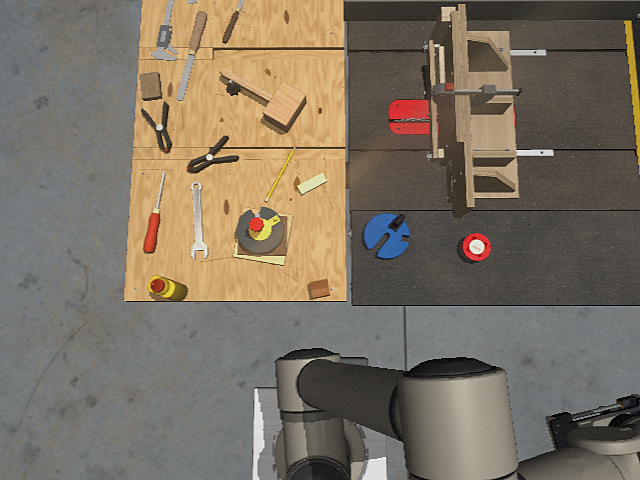

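Run:
```python
import cv2,numpy as np
a=cv2.imread('pics/a_side.png');b=cv2.imread('pics/a_top.png')
c=cv2.resize(a[200:340,215:355],(400,400),interpolation=cv2.INTER_CUBIC);
d=cv2.resize(b[180:260,225:305],(400,400),interpolation=cv2.INTER_CUBIC)
cv2.imwrite('pics/a_crop.png',np.hstack([c,d]))
```

```text
(no output)
```

View pics/a_crop.png

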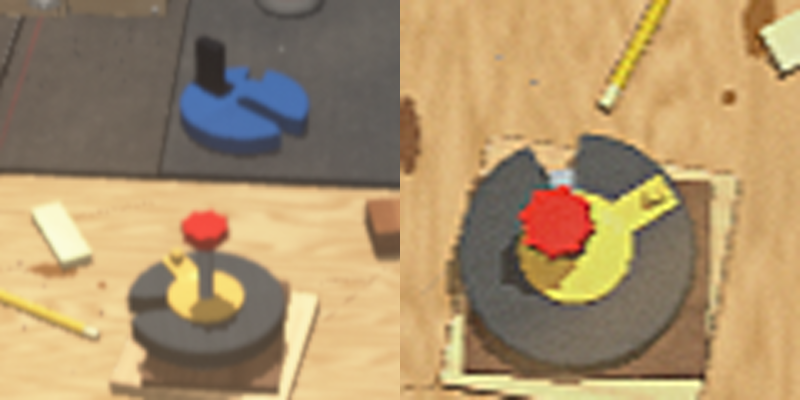

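The side view shows the blue weight at about (300,238) with its fin at (287,220). The press is at (287,300), the brass pin at about (276,290), and in the top view the pin is at about (276,219). The dark slot opens away from the robot and the pin lies right-front, so the blue slot must point toward the robot. Next I fit the poses jointly from both views.

```bash
cat > fit.py <<'E'
from h import *
from scipy.optimize import least_squares
W={'new_weight':(0,0,0),'new_handle':(-42,0,46),'new_mouth':(50,0,18),'new_notch':(46*np.cos(2.0944),46*np.sin(2.0944),0)}
P={'stem_top':(0,0,100),'hub_top':(0,0,34),'lower_mouth':(50,0,30)}
def fit(obs,x0,zfree=True):  # obs: list (cam, local xyz, pix)
    def T(p,l):
        c,s=np.cos(p[3]),np.sin(p[3]); return [p[0]+c*l[0]-s*l[1],p[1]+s*l[0]+c*l[1],p[2]+l[2]]
    r=least_squares(lambda p:np.concatenate([proj(c,T(p,l))-u for c,l,u in obs]+[[(p[2]-x0[2])*(.02 if zfree else 9)]]),x0,loss='soft_l1',x_scale=[10,10,10,.1])
    return r.x,r.fun.round(1)
def see(D,cams=('side','top')):
    o=[]
    for t,l in D.items():
        for n in cams:
            q=pinpoint(n,t)
            if q and q[0]['score']>.4: o.append((n,l,np.array(q[0]['location'])))
    return o
E
python3 - <<'E'
from fit import *
np.set_printoptions(precision=2,suppress=True)
ow=see(W);op=see(P)
for zf in(True,False):
    w,r=fit(ow,[525,-175,0,2.48],zf);print('w',w,np.degrees(w[3]),r)
    p,r=fit(op,[533,137,20,.27],zf);print('p',p,np.degrees(p[3]),r)
pin,e=tri((276.3,290.3),(276,219));print('pin',pin,e)
for n,u in(('side',(276.3,290.3)),('top',(276,219))):
    q=atz(n,u,62);print(q,np.degrees(np.arctan2(q[1]-p[1],q[0]-p[0])))
# fit blue mask centroid check
for n in('side','top'):
    g=regions_of(n,'new_weight')[0]['pixels'];print(n,g.sum(),np.argwhere(g).mean(0)[::-1],proj(n,[w[0],w[1],9]))
for u in((460,217),(447,205),(470,217)):print('fence',atz('top',u,0),atz('top',u,100))
for u in((291,150),(291,192)):print('fence side',atz('side',u,0),atz('side',u,100))
E
```

```text
w [ 524.54 -172.72   -8.26    2.46] 141.10652270583782 [ 0.3 -1.3 -1.7 -0.7  0.5  0.5  0.4  0.3 -1.3 -1.3 -0.5  2.7 -3.1  3.6
  1.8  0.4 -0.2]
p [532.81 138.78  17.48   0.24] 13.515449746361954 [-0.6  0.7  0.6  2.4 -0.8 -1.6 -1.2 -0.   0.9  0.2  0.1 -0.5 -0.1]
w [ 523.55 -170.19   -0.01    2.46] 141.10902872391713 [ 0.6 -3.4 -2.3 -0.9  0.8 -1.6 -0.2 -0.  -0.8 -3.5 -1.2  2.7 -2.7  1.5
  1.3  0.3 -0.1]
p [532.51 139.58  19.99   0.24] 13.596469524862648 [-0.5 -0.1  0.1  2.3 -0.7 -2.3 -1.7 -0.1  1.  -0.5 -0.4 -0.6 -0.1]
pin [557.82 103.95  51.27] 1.7771162587371359
[555.47 117.51  62.  ] -43.875024122575
[556.48 102.84  62.  ] -56.882499083996095
side 1183 [298.48 236.47] [299.81 236.89]
top 1492 [386.31 234.27] [386.15 236.09]
fence [ 574.55 -360.67    0.  ] [ 553.19 -333.18  100.  ]
fence [ 605.95 -328.68    0.  ] [ 582.08 -303.75  100.  ]
fence [ 574.54 -386.18    0.  ] [ 553.18 -356.64  100.  ]
fence side [ 586.98 -701.53    0.  ] [ 570.69 -491.13  100.  ]
fence side [ 565.32 -418.59    0.  ] [ 551.56 -241.19  100.  ]
```

```bash
cat > go.py <<'E'
from h import *
from scipy.spatial.transform import Rotation as R
def go(tgt,rpy_deg,say=True):
    o=get_obs();R0=R.from_euler('xyz',o['tcp_rot']);R1=R.from_euler('xyz',rpy_deg,degrees=True)
    w=(R0.inv()*R1).as_rotvec(degrees=True)/4
    d=np.array(tgt)-o['tool_pos']
    print('shift before turn',(R0.inv().apply(d)/30).round(3),'turn',w.round(3),'shift after turn',(R1.inv().apply(d)/30).round(3),'rpy',np.degrees(o['tcp_rot']).round(2),'q6',o['joint_positions'][5].round(2))
E
python3 -c "
from go import *
go([556,-197,160],[180,0,-38.9])"
```

```text
shift before turn [16.497 -6.803  2.223] turn [ 2.0000e-03 -0.0000e+00  1.3088e+01] shift after turn [  4.69  -17.218   2.225] rpy [179.99   0.    13.45] q6 -0.15
```

```bash
python3 -m pendant '[0,0,0,0,0,1,-1, 0,0,0,0,0,1,-1, 0,0,0,0,0,1,-1, 0,0,0,0,0,1,-1, 0,0,0,0,0,1,-1, 0,0,0,0,0,1,-1, 0,0,0,0,0,1,-1, 0,0,0,0,0,1,-1, 0,0,0,0,0,1,-1, 0,0,0,0,0,1,-1, 0,0,0,0,0,1,-1, 0,0,0,0,0,1,-1]'
python3 -m pendant '[0,0,0,0,0,1,-1, 0.26,-0.95,0.1,0,0,0.09,-1, 0.26,-0.95,0.1,0,0,0,-1, 0.26,-0.95,0.1,0,0,0,-1, 0.26,-0.95,0.1,0,0,0,-1, 0.26,-0.95,0.1,0,0,0,-1, 0.26,-0.95,0.1,0,0,0,-1, 0.26,-0.95,0.1,0,0,0,-1, 0.26,-0.95,0.1,0,0,0,-1, 0.26,-0.95,0.1,0,0,0,-1, 0.26,-0.95,0.1,0,0,0,-1, 0.26,-0.95,0.1,0,0,0,-1]'
python3 -m pendant '[0.26,-0.95,0.1,0,0,0,-1, 0.26,-0.95,0.1,0,0,0,-1, 0.26,-0.95,0.1,0,0,0,-1, 0.26,-0.95,0.1,0,0,0,-1, 0.26,-0.95,0.1,0,0,0,-1, 0.26,-0.95,0.1,0,0,0,-1, 0.1,-0.5,0,0,0,0,-1, 0,0,0,0,0,0,-1]'
python3 -c "
from go import *
go([556,-197,150],[180,0,-38.9])"
```

```text
time: 3.1
tool_pos: [122.2, -510.6, 226.7]
tcp_rot: [3.142, -0.0, -0.606]
contact_force: [0.3, -0.6, 0.9]
grip_width: 91.5
finger_force: 0.0
time: 4.3
tool_pos: [386.7, -319.6, 193.7]
tcp_rot: [3.141, -0.0, -0.679]
contact_force: [-0.3, 0.6, -0.5]
grip_width: 92.0
finger_force: 0.0
time: 5.1
tool_pos: [542.1, -205.8, 175.5]
tcp_rot: [-3.142, 0.0, -0.677]
contact_force: [0.4, 0.1, 0.7]
grip_width: 91.7
finger_force: 0.0
shift before turn [ 0.177 -0.518  0.849] turn [-0.001  0.002  0.033] shift after turn [ 0.175 -0.518  0.849] rpy [-1.800e+02  1.000e-02 -3.877e+01] q6 1.75
```

```bash
python3 -m pendant '[0.17,-0.52,0.5,0,0,0,-1, 0,0,1,0,0,0,-1, 0,0,1,0,0,0,-1, 0,0,1,0,0,0,-1, 0,0,0.8,0,0,0,-1, 0,0,0.4,0,0,0,-1, 0,0,0.2,0,0,0,-1, 0,0,0,0,0,0,-1]'
python3 - <<'E'
from go import *
go([556,-197,27],[180,0,-38.9])
a=save('side','b_side.png');b=save('top','b_top.png')
for n in('side','top'):
  for t in('new_handle','new_mouth','new_notch'):
    q=pinpoint(n,t)
    if q: print(n,t,np.round(q[0]['location'],1),round(q[0]['score'],2))
c=cv2.resize(a[170:290,230:350],(400,400));d=cv2.resize(b[170:290,330:450],(400,400))
cv2.imwrite('pics/b_crop.png',cv2.cvtColor(np.hstack([c,d]),cv2.COLOR_RGB2BGR))
E
```

```text
time: 5.9
tool_pos: [554.8, -198.6, 28.9]
tcp_rot: [3.141, 0.0, -0.68]
contact_force: [0.3, 0.1, -0.7]
grip_width: 91.6
finger_force: 0.0
shift before turn [-0.002 -0.065  0.062] turn [ 0.003  0.    -0.009] shift after turn [-0.002 -0.065  0.062] rpy [179.99   0.   -38.94] q6 1.78
side new_handle [285.2 221.2] 0.83
side new_mouth [314.7 242.3] 0.79
side new_notch [303.2 228.7] 0.81
top new_notch [177.6 288.8] 0.37
```

View pics/b_crop.png

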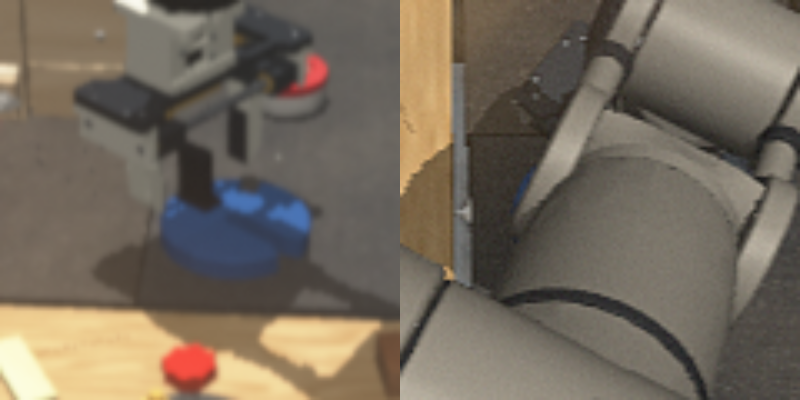

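The fin stands between the open fingers, at (195,180) in the crop. I close on it and lift slightly.

```bash
python3 -m pendant '[0,0,0.05,0,0,0,1, 0,0,0,0,0,0,1, 0,0,0,0,0,0,1, 0,0,0,0,0,0,1, 0,0,0,0,0,0,1, 0,0,0,0,0,0,1, 0,0,0,0,0,0,1, 0,0,0,0,0,0,1]'
python3 -m pendant '[0,0,0,0,0,0,1, 0,0,-0.3,0,0,0,1, 0,0,-0.7,0,0,0,1, 0,0,-1,0,0,0,1, 0,0,-1,0,0,0,1, 0,0,-1,0,0,0,1, 0,0,-1,0,0,0,1, 0,0,-0.6,0,0,0,1, 0,0,0,0,0,0,1, 0,0,0,0,0,0,1]'
python3 - <<'E'
from go import *
print(get_obs()['moment'])
go([0,0,0],[180,0,-38.9])
a=save('side','c_side.png')
c=cv2.resize(a[130:330,220:420],(600,600));cv2.imwrite('pics/c_crop.png',cv2.cvtColor(c,cv2.COLOR_RGB2BGR))
E
```

```text
time: 7.1
tool_pos: [555.1, -198.0, 27.2]
tcp_rot: [3.142, -0.0, -0.679]
contact_force: [0.7, -0.1, 0.2]
grip_width: 32.5
finger_force: 0.0
time: 8.1
tool_pos: [554.6, -197.8, 194.7]
tcp_rot: [3.141, 0.001, -0.679]
contact_force: [-0.3, 0.5, -3.1]
grip_width: 13.7
finger_force: 30.0
[ 0.05041291 -0.05001494  0.04297846]
shift before turn [-18.523   6.48    6.504] turn [ 0.003  0.009 -0.002] shift after turn [-18.528   6.479   6.491] rpy [ 1.7999e+02  4.0000e-02 -3.8910e+01] q6 1.78
```

View pics/c_crop.png

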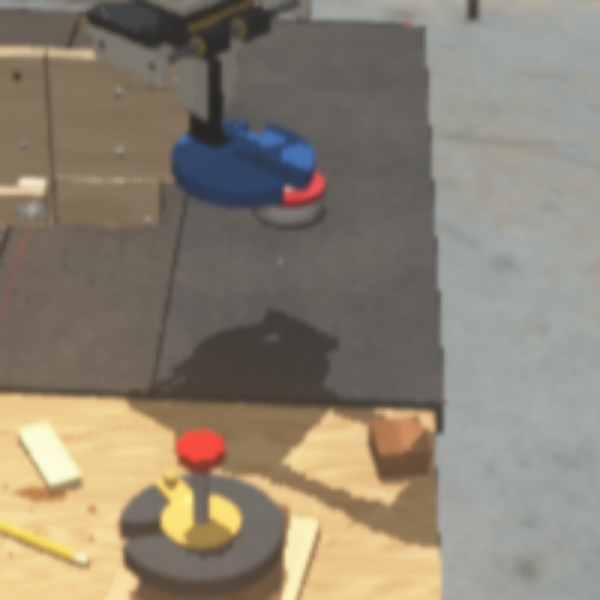

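The weight is held, about level, with its underside above knob height. I turn it so the slot faces the robot, then carry it over beyond the press.

```bash
python3 -m pendant '[0,0,0,0,0,-0.5,1, 0,0,0,0,0,-1,1, 0,0,0,0,0,-1,1, 0,0,0,0,0,-1,1, 0,0,0,0,0,-1,1, 0,0,0,0,0,-1,1, 0,0,0,0,0,-1,1, 0,0,0,0,0,-1,1, 0,0,0,0,0,-1,1, 0,0,0,0,0,-1,1, 0,0,0,0,0,-1,1, 0,0,0,0,0,-0.5,1]'
python3 -c "
from go import *
go([657,150,195],[180,0,5])"
```

```text
time: 9.35
tool_pos: [554.2, -197.6, 193.1]
tcp_rot: [-3.14, 0.003, 0.091]
contact_force: [0.3, 0.2, -3.3]
grip_width: 14.0
finger_force: 30.0
shift before turn [  4.467 -11.225  -0.054] turn [-0.029  0.045  0.057] shift after turn [  4.422 -11.243  -0.063] rpy [-179.88    0.18    5.23] q6 1.01
```

```bash
python3 -m pendant '[0.15,-0.5,0,0,0,0,1, 0.37,-0.95,0,0,0,0,1, 0.38,-1,0,0,0,0,1, 0.38,-1,0,0,0,0,1, 0.38,-1,0,0,0,0,1, 0.38,-1,0,0,0,0,1, 0.38,-1,0,0,0,0,1, 0.38,-1,0,0,0,0,1, 0.38,-1,0,0,0,0,1, 0.38,-1,0,0,0,0,1, 0.38,-1,0,0,0,0,1, 0.38,-0.8,0,0,0,0,1]'
python3 -m pendant '[0.1,0,0,0,0,0,1, 0,0,0,0,0,0,1, 0,0,0,0,0,0,1]'
python3 - <<'E'
from go import *
go([657,150,120],[180,0,5])
b=save('top','d_top.png');a=save('side','d_side.png')
for n in('side','top'):
  for t in('new_weight','new_handle','new_mouth','new_notch','stem_top','hub_top','lower_mouth'):
    q=pinpoint(n,t)
    if q: print(n,t,np.round(q[0]['location'],1),round(q[0]['score'],2))
c=cv2.resize(a[200:350,180:330],(400,400));d=cv2.resize(b[130:280,180:330],(400,400))
cv2.imwrite('pics/d_crop.png',cv2.cvtColor(np.hstack([c,d]),cv2.COLOR_RGB2BGR))
E
```

```text
time: 10.55
tool_pos: [653.3, 152.7, 193.6]
tcp_rot: [-3.141, 0.003, 0.089]
contact_force: [-0.2, -0.2, -3.8]
grip_width: 14.1
finger_force: 30.0
time: 10.85
tool_pos: [656.6, 149.6, 194.2]
tcp_rot: [3.141, 0.002, 0.088]
contact_force: [-0.2, -0.6, -3.3]
grip_width: 13.8
finger_force: 30.0
shift before turn [ 0.021 -0.014  2.475] turn [0.006 0.027 0.013] shift after turn [ 0.016 -0.013  2.475] rpy [1.7997e+02 1.1000e-01 5.0500e+00] q6 1.59
side new_weight [242.  261.8] 0.81
side new_handle [222.3 243.7] 0.64
side new_mouth [272.5 255.6] 0.95
side new_notch [232.2 248.1] 0.71
side stem_top [285.2 277.8] 0.62
side hub_top [285.4 299.8] 0.68
side lower_mouth [264.7 308.7] 0.67
top new_weight [254.7 185.2] 0.56
top new_handle [178.  287.6] 0.54
top new_mouth [257.4 205.3] 0.75
top new_notch [269.1 174.4] 0.84
top stem_top [252.6 183.9] 0.54
```

View pics/d_crop.png

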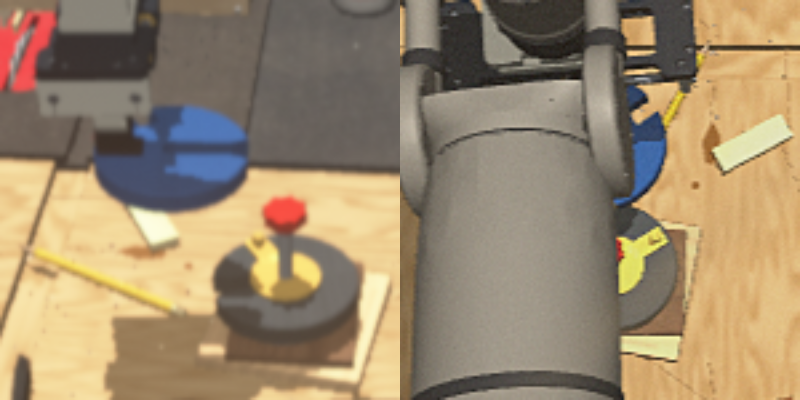

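```bash
cat > held.py <<'E'
from go import *
from scipy.optimize import least_squares
L={'new_weight':(0,0,0),'new_handle':(-42,0,46),'new_mouth':(50,0,18),'new_notch':(46*np.cos(2.0944),46*np.sin(2.0944),0)}
def held(picfile,top=True,minsc=.55):
    o=get_obs();yaw=o['tcp_rot'][2];tcp=o['tool_pos']
    im=cv2.imread(picfile).astype(int);B,G,Rr=im[...,0],im[...,1],im[...,2]
    m=((B>Rr+35)&(B>G+20)).astype(np.uint8);n,l,st,_=cv2.connectedComponentsWithStats(m);k=1+np.argmax(st[1:,4]);x,y,w,h,_=st[k]
    ext=np.array([x-.5,x+w-.5,y+h-.5,y-.5]);print('mask ext',ext)
    obs=[]
    for n in(('side','top') if top else('side',)):
        for t in L:
            q=pinpoint(n,t)
            if q and q[0]['score']>minsc and not(n=='top' and t in('new_handle','new_weight')): obs.append((n,t,np.array(q[0]['location'])))
    a=np.linspace(0,2*np.pi,90);rim=np.array([[58*np.cos(t),58*np.sin(t),z] for t in a for z in(0,18)])
    def T(p,l): # p: r (centre from tcp along slot dir), h, pitch, lateral
        X=R.from_euler('z',yaw+np.pi)*R.from_euler('y',p[2])
        f=np.array([-42,0,46.]); # rotate about grip
        base=tcp+R.from_euler('z',yaw+np.pi).apply([p[0]-42,p[3],0])+np.array([0,0,-p[1]+46])
        return base+X.apply(np.array(l)-f)
    def res(p):
        e=[]
        for n,t,u in obs: e+=list((proj(n,T(p,L[t]))-u)*.6)
        s=np.array([proj('side',T(p,q)) for q in rim]); e+=list(np.array([s[:,0].min(),s[:,0].max(),s[:,1].max(),s[:,1].min()])-ext)
        return np.array(e+[p[3]*.3,p[2]*20,(p[0]-40)*.05,(p[1]-27)*.05])
    r=least_squares(res,[40,27,0,0],loss='soft_l1',x_scale=[5,5,.05,2]);p=r.x
    print('radial,h,pitch(rad, + = mouth down),lat',p.round(3),'res',r.fun.round(1));c=T(p,(0,0,0));print('centre',c.round(1),'mouth',T(p,(50,0,0)).round(1));return p
E
python3 -c "
from held import *
held('pics/d_side.png')"
```

```text
mask ext [216.5 272.5 271.5 239.5]Traceback (most recent call last):
  File "<string>", line 3, in <module>
    held('pics/d_side.png')
    ~~~~^^^^^^^^^^^^^^^^^^^
  File "held.py", line 25, in held
    r=least_squares(res,[40,27,0,0],loss='soft_l1',x_scale=[5,5,.05,2]);p=r.x
    return func(*args, **kwargs)
    result = trf(vector_fun.fun, vector_fun.jac, x0, f0, J0, lb, ub, ftol, xtol,
                 gtol, max_nfev, x_scale, loss_function, tr_solver,
                 tr_options.copy(), verbose, callback=callback_wrapped)
    return trf_no_bounds(
        fun, jac, x0, f0, J0, ftol, xtol, gtol, max_nfev, x_scale,
        loss_function, tr_solver, tr_options, verbose, callback=callback)
    f_new = fun(x_new)
    self._update_fun()
    ~~~~~~~~~~~~~~~~^^
    self.f = self.fun_wrapped(xp_copy(self.x))
             ~~~~~~~~~~~~~~~~^^^^^^^^^^^^^^^^^
    return np.atleast_1d(self.fun(x))
                         ~~~~~~~~^^^
    return self.f(x, *self.args, **self.kwargs)
           ~~~~~~^^^^^^^^^^^^^^^^^^^^^^^^^^^^^^
  File "held.py", line 23, in res
    s=np.array([proj('side',T(p,q)) for q in rim]); e+=list(np.array([s[:,0].min(),s[:,0].max(),s[:,1].max(),s[:,1].min()])-ext)
                ~~~~^^^^^^^^^^^^^^^
  File "h.py", line 13, in proj
    m,f=K(n);T=np.linalg.inv(np.array(m['pose']));c=T[:3,:3]@np.array(P)+T[:3,3]
        ~^^^
  File "h.py", line 4, in K
    m=camera_model(n); f=240/np.tan(np.radians(m['fov_y'])/2); return m,f
ValueError: time passes only in moves, steps and waits
```

```bash
python3 - <<'E'
s=open('h.py').read()
s=s.replace("def K(n):\n","import functools\n@functools.cache\ndef K(n):\n")
open('h.py','w').write(s)
E
python3 -c "
from held import *
held('pics/d_side.png')"
```

```text
mask ext [216.5 272.5 271.5 239.5]
radial,h,pitch(rad, + = mouth down),lat [4.3362e+01 4.0351e+01 3.0000e-02 1.4550e+00] res [ 1.4  0.   0.  -0.8 -1.8 -0.4  1.1  1.3 -1.8 -0.1  1.  -0.4 -1.9  1.
  8.1 -1.3  0.4  0.6  0.2  0.7]
centre [615.5 144.8 153.6] mouth [565.7 140.3 152. ]
```

```bash
python3 -m pendant '[0.3,0,0,0,0,0,1, 0,0,0.5,0,0,0,1, 0,0,0.8,0,0,0,1, 0,0,0.8,0,0,0,1, 0,0,0.5,0,0,0,1, 0,0,0.14,0,0,0,1, 0,0,0,0,0,0,1, 0,0,0,0,0,0,1]'
python3 - <<'E'
from held import *
go([657,150,112],[180,0,5])
b=save('top','e_top.png');a=save('side','e_side.png')
held('pics/e_side.png')
c=cv2.resize(a[220:345,190:315],(400,400),interpolation=cv2.INTER_CUBIC);d=cv2.resize(b[130:255,200:325],(400,400),interpolation=cv2.INTER_CUBIC)
cv2.imwrite('pics/e_crop.png',cv2.cvtColor(np.hstack([c,d]),cv2.COLOR_RGB2BGR))
print('stem px at z74,92:',proj('side',[532.7,139.2,74]),proj('side',[532.7,139.2,92]))
E
```

```text
time: 13.25
tool_pos: [666.8, 150.8, 114.2]
tcp_rot: [3.142, -0.002, 0.089]
contact_force: [-0.2, -0.5, -3.0]
grip_width: 13.9
finger_force: 30.0
shift before turn [-0.329 -0.001  0.073] turn [ 0.    -0.029  0.024] shift after turn [-0.329 -0.001  0.074] rpy [ 1.8e+02 -1.2e-01  5.1e+00] q6 1.59
mask ext [214.5 267.5 305.5 271.5]
radial,h,pitch(rad, + = mouth down),lat [4.1917e+01 4.3443e+01 2.3000e-02 5.9500e-01] res [ 0.3 -0.2  0.3 -0.9 -1.2 -0.9  0.4  0.7 -0.   0.1 -2.3  1.4  7.5 -0.6
  0.2  0.5  0.1  0.8]
centre [626.2 146.6  70. ] mouth [576.4 142.2  68.9]
stem px at z74,92: [286.10412655 292.79107789] [286.04769159 286.00003157]
```

View pics/e_crop.png

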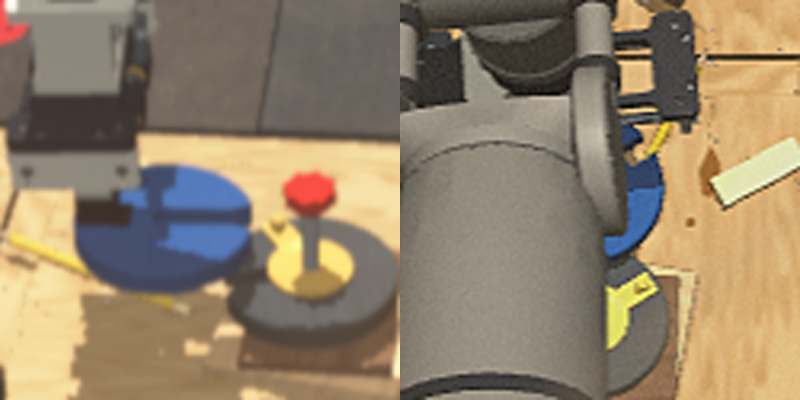

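The slot is at crop row 216, pixel row about 287.5, which matches the stem at z≈88–90. The weight sits between pin and knob level and the lateral error is about 1 mm, so I start sliding on.

```bash
python3 -m pendant '[-0.2,0,-0.05,0,0,0,1, -0.4,0,0,0,0,0,1, -0.4,0,0,0,0,0,1, -0.3,0,0,0,0,0,1, -0.2,0,0,0,0,0,1, 0,0,0,0,0,0,1]'
python3 -m pendant '[-0.15,0,0,0,0,0,1, -0.15,0,0,0,0,0,1, -0.15,0,0,0,0,0,1, 0,0,0,0,0,0,1]'
python3 - <<'E'
from held import *
a=save('side','f_side.png')
held('pics/f_side.png',top=False)
E
```

```text
time: 14.35
tool_pos: [621.3, 148.0, 115.3]
tcp_rot: [-3.139, -0.002, 0.088]
contact_force: [1.9, 4.6, -4.8]
grip_width: 13.6
finger_force: 30.1
time: 14.75
tool_pos: [608.2, 147.5, 115.3]
tcp_rot: [-3.138, -0.003, 0.088]
contact_force: [2.9, 7.0, -4.1]
grip_width: 14.0
finger_force: 30.4
mask ext [267.5 295.5 302.5 289.5]
radial,h,pitch(rad, + = mouth down),lat [4.3712e+01 3.7944e+01 3.7000e-02 6.7500e-01] res [  0.9   0.7  -0.6  -2.7  -0.    0.3 -26.    2.5   8.5 -20.5   0.2   0.7
   0.2   0.5]
centre [566.4 143.2  75.7] mouth [516.6 138.8  73.9]
```

```bash
python3 -m pendant '[0,-0.08,0,0,0,0,1, 0,0,0,0,0,0,1]'
python3 -m pendant '[-0.15,0,0,0,0,0,1, -0.15,0,0,0,0,0,1, 0,0,0,0,0,0,1]'
```

```text
time: 15.2
tool_pos: [607.9, 149.0, 114.9]
tcp_rot: [-3.14, -0.001, 0.089]
contact_force: [1.0, 3.6, -2.0]
grip_width: 13.6
finger_force: 30.1
time: 15.5
tool_pos: [598.5, 148.0, 114.8]
tcp_rot: [-3.14, -0.001, 0.088]
contact_force: [1.2, 5.5, -2.8]
grip_width: 13.9
finger_force: 30.1
```

```bash
python3 -m pendant '[0,-0.07,0,0,0,0,1, 0,0,0,0,0,0,1]'
python3 -m pendant '[-0.15,0,0,0,0,0,1, -0.15,0,0,0,0,0,1, 0,0,0,0,0,0,1]'
```

```text
time: 15.7
tool_pos: [598.1, 149.0, 114.5]
tcp_rot: [3.141, 0.001, 0.089]
contact_force: [0.2, 2.0, -2.4]
grip_width: 13.6
finger_force: 30.0
time: 16.0
tool_pos: [588.5, 148.2, 114.4]
tcp_rot: [3.141, 0.002, 0.089]
contact_force: [-1.6, 0.7, -2.8]
grip_width: 13.8
finger_force: 30.0
```

```bash
python3 -m pendant '[-0.15,0,0,0,0,0,1, -0.12,0,0,0,0,0,1, 0,0,0,0,0,0,1]'
python3 -m pendant '[-0.06,0,0,0,0,0,1, -0.06,0,0,0,0,0,1, 0,0,0,0,0,0,1]'
```

```text
time: 16.3
tool_pos: [580.7, 147.6, 114.4]
tcp_rot: [3.141, 0.001, 0.089]
contact_force: [-1.6, -0.0, -2.3]
grip_width: 14.1
finger_force: 30.0
time: 16.6
tool_pos: [577.6, 147.3, 114.5]
tcp_rot: [3.141, 0.0, 0.089]
contact_force: [-0.4, 0.8, -2.9]
grip_width: 14.0
finger_force: 30.0
```

Continue in small steps until the slot's end touches the stem (+x force).

```bash
python3 -m pendant '[-0.06,0,0,0,0,0,1, -0.04,0,0,0,0,0,1, 0,0,0,0,0,0,1]'
python3 -m pendant '[-0.05,0,0,0,0,0,1, 0,0,0,0,0,0,1]'
python3 -m pendant '[-0.05,0,0,0,0,0,1, 0,0,0,0,0,0,1]'
```

```text
time: 16.9
tool_pos: [574.7, 147.1, 114.5]
tcp_rot: [3.141, 0.0, 0.089]
contact_force: [-0.7, 0.8, -2.9]
grip_width: 13.7
finger_force: 30.0
time: 17.1
tool_pos: [573.5, 147.1, 114.5]
tcp_rot: [-3.141, -0.001, 0.089]
contact_force: [0.9, 1.8, -3.0]
grip_width: 13.6
finger_force: 30.0
time: 17.3
tool_pos: [572.4, 147.2, 114.8]
tcp_rot: [-3.141, -0.002, 0.089]
contact_force: [2.9, 2.5, -3.5]
grip_width: 13.8
finger_force: 30.0
```

```bash
python3 -m pendant '[0.07,-0.03,0,0,0,0,1, 0,0,0.1,0,0,0,1, 0,0,0.15,0,0,0,1, 0,0,0,0,0,0,1]'
python3 -m pendant '[0,0,0.07,0,0,0,1, 0,0,0.07,0,0,0,1, 0,0,0,0,0,0,1]'
python3 -m pendant '[0,0,0.06,0,0,0,1, 0,0,0,0,0,0,1]'
```

```text
time: 17.7
tool_pos: [573.1, 147.6, 105.9]
tcp_rot: [3.141, 0.002, 0.089]
contact_force: [1.1, -0.0, -3.0]
grip_width: 14.1
finger_force: 30.0
time: 18.0
tool_pos: [573.7, 147.9, 102.4]
tcp_rot: [3.141, 0.001, 0.089]
contact_force: [0.0, -0.4, -3.0]
grip_width: 13.8
finger_force: 30.0
time: 18.2
tool_pos: [573.8, 147.9, 100.8]
tcp_rot: [3.142, 0.0, 0.089]
contact_force: [-0.1, -0.2, -2.5]
grip_width: 13.9
finger_force: 30.0
```

```bash
python3 -m pendant '[0,0,0.07,0,0,0,1, 0,0,0,0,0,0,1]'
python3 -m pendant '[0,0,0.07,0,0,0,1, 0,0,0,0,0,0,1]'
python3 -m pendant '[0,0,0.07,0,0,0,1, 0,0,0,0,0,0,1]'
```

```text
time: 18.4
tool_pos: [573.8, 147.9, 98.6]
tcp_rot: [3.142, 0.0, 0.089]
contact_force: [-0.5, -0.1, -2.2]
grip_width: 13.6
finger_force: 30.0
time: 18.6
tool_pos: [573.7, 147.9, 96.5]
tcp_rot: [3.141, 0.001, 0.089]
contact_force: [0.4, 0.0, -2.4]
grip_width: 13.5
finger_force: 30.0
time: 18.8
tool_pos: [574.2, 148.0, 95.1]
tcp_rot: [3.142, -0.001, 0.089]
contact_force: [0.3, -0.2, 0.7]
grip_width: 14.1
finger_force: 30.0
```

Contact comes at TCP z≈95. With the tips about 40 mm above the underside, that suggests the hub, i.e. already in the notch. I check with a picture.

Run:
```python
from held import *
a=save('side','g_side.png');b=save('top','g_top.png')
for n,im in(('side',a),('top',b)):
  for t in('new_weight','new_mouth','new_notch','stem_top'):
    q=pinpoint(n,t)
    if q: print(n,t,np.round(q[0]['location'],1),round(q[0]['score'],2))
s=np.radians(185.1)
for z in(54,62):
  c=np.array([532.7,139.2,z]);print(z,'weight',proj('side',c),'mouth',proj('side',c+[50*np.cos(s),50*np.sin(s),18]),'front bottom',proj('side',c+[0,58,0]),'front top',proj('side',c+[0,58,18]),'lower top front',proj('side',[532.7,197.2,50]))
c=cv2.resize(a[240:340,235:335],(600,600),interpolation=cv2.INTER_CUBIC)
cv2.imwrite('pics/g_crop.png',cv2.cvtColor(c,cv2.COLOR_RGB2BGR))
```

```text
side new_weight [286.1 303.9] 0.63
side new_mouth [313.5 295. ] 0.85
side new_notch [274.7 287. ] 0.7
side stem_top [290.1 275.7] 0.57
top new_weight [258.1 227.3] 0.65
top new_mouth [258.8 249.3] 0.78
top new_notch [275.8 217.2] 0.8
top stem_top [274.1 219.8] 0.73
54 weight [286.16575747 300.20737598] mouth [310.07011522 293.22189388] front bottom [283.78079809 318.58304991] front top [283.70285056 311.80286289] lower top front [283.79794139 320.07424284]
62 weight [286.141239   297.25696872] mouth [310.1325199  290.22848846] front bottom [283.74631781 315.58381794] front top [283.6677796  308.75225162] lower top front [283.79794139 320.07424284]
```

View pics/g_crop.png

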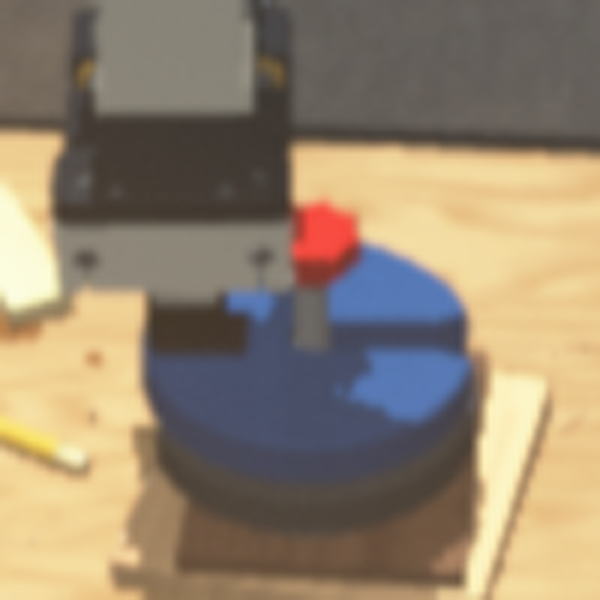

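The visible dark band, about 8 px under the blue rim, fits a 4 mm gap (hub) and not 12 mm (pin top), so the weight is seated. I press down slightly to confirm, then release.

```bash
python3 -m pendant '[0,0,0.06,0,0,0,1, 0,0,0,0,0,0,1]'
python3 -m pendant '[0,0,0,0,0,0.5,1, 0,0,0,0,0,-0.5,1, 0,0,0,0,0,0,1]'
```

```text
time: 19.5
tool_pos: [575.1, 148.1, 93.8]
tcp_rot: [-3.141, -0.003, 0.089]
contact_force: [2.8, 1.3, 4.9]
grip_width: 14.0
finger_force: 30.0
time: 19.8
tool_pos: [574.5, 148.2, 93.6]
tcp_rot: [-3.141, -0.002, 0.089]
contact_force: [0.8, 1.3, 5.1]
grip_width: 13.5
finger_force: 30.0
```

```bash
python3 -m pendant '[0,0,0,0,0,0,0.5, 0,0,0,0,0,0,0.2, 0,0,0,0,0,0,0, 0,0,0,0,0,0,-0.3, 0,0,0,0,0,0,-0.6, 0,0,0,0,0,0,-0.6, 0,0,0,0,0,0,-0.6, 0,0,0,0,0,0,-0.6]'
python3 -m pendant '[0,0,-0.3,0,0,0,-0.6, 0,0,-0.7,0,0,0,-0.6, 0,0,-1,0,0,0,-0.6, 0,0,-1,0,0,0,-0.6, 0,0,-1,0,0,0,-0.6, 0.5,0,-1,0,0,0,-0.6, 1,0,-0.5,0,0,0,-0.6, 1,0,-0.5,0,0,0,-0.6, 0,0,0,0,0,0,-0.6, 0,0,0,0,0,0,-0.6]'
python3 - <<'E'
from fit import *
np.set_printoptions(precision=2,suppress=True)
a=save('side','i_side.png');b=save('top','i_top.png')
ow=see(W);op=see({'stem_top':(0,0,100)})
w,r=fit(ow,[533,139,54,3.2]);print('w',w,np.degrees(w[3]),r)
c=cv2.resize(a[240:340,235:335],(400,400),interpolation=cv2.INTER_CUBIC);d=cv2.resize(b[170:270,210:310],(400,400),interpolation=cv2.INTER_CUBIC)
cv2.imwrite('pics/i_crop.png',cv2.cvtColor(np.hstack([c,d]),cv2.COLOR_RGB2BGR))
E
```

```text
time: 20.6
tool_pos: [573.9, 147.9, 92.9]
tcp_rot: [3.141, -0.0, 0.089]
contact_force: [0.5, 0.9, 0.3]
grip_width: 71.6
finger_force: 0.0
time: 21.6
tool_pos: [648.3, 154.5, 272.5]
tcp_rot: [3.141, 0.001, 0.089]
contact_force: [-0.5, -0.3, 0.5]
grip_width: 73.3
finger_force: 0.0
w [533.75 145.54  53.42   3.26] 186.57820604778556 [ 0.2 -2.5  0.7 -0.1  0.5  0.1  0.2 -0.3  0.7  0.1 -0.8 -0.3  0.   3.3
 -0.1 -1.2 -0. ]
```

View pics/i_crop.png

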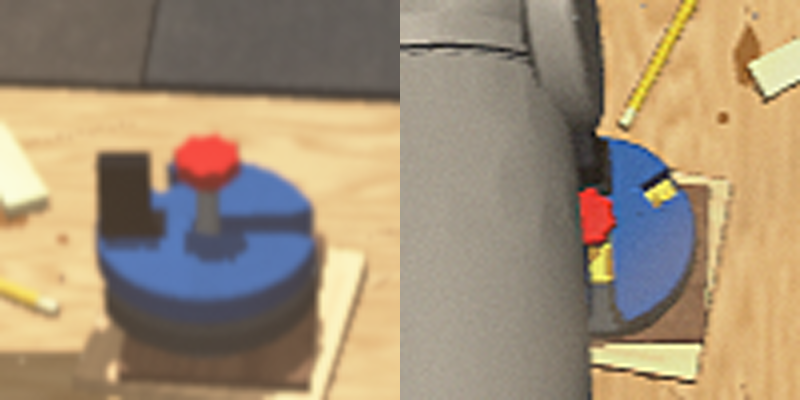

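The brass pin shows inside the notch at crop (660,190), the disc is level, and the fitted underside height of 53 mm matches the 54 mm seat. I hand in the job.

```bash
python3 -c "
from plant import *
print(close_job())"
```

```text
the job is handed in; nothing more can be done
None
```

The blue weight is on the stem, seated over the brass pin and released, and I handed the job in at about 22 s; the final pictures show it level in place, but the hand-in returned no verdict.

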